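# Set and clamp the paper stop of the office guillotine

### The job

On the paper guillotine on the desk, slide the loose stop with the long fence along its rail until the fence is up against the edge of the writing pad without shoving the pad, and then turn the knob on that stop clockwise, a quarter turn until it ends, to clamp it there. Leave the small spare stop on the same rail as it is, clamped.

Things in the scene. Friction and masses are not known exactly. Their poses are not given: they have to be found in the camera images.
- stop_knob_grip (a point): Black bar knob on the long-fence stop: bar 46 long, 14 wide, 36 mm tall on a round foot 38 mm across, 8 thick. Point: on the vertical turning axis, 14 mm below the bar's top, 22 above the foot, 93 above the desk. z up; the bar lies along this frame's y, which turns with it: along the rail when loose, across when clamped. Gripping the knob also serves to slide the stop.
- stop_knob (a joint): Angle of that knob, rad: 0 loose, 1.571 fully clamped (end of travel), growing clockwise seen from above. Starts at 0 to 0.25, bites from about 0.8, stays where left; turns with 0.12 to 0.2 N m. While loose, the stop (white block, 50 mm along the rail, 47 across, top 62 mm above the desk) slides with 2 to 3 N; clamped, it holds about 35 N.
- stop_face (a point): Middle of the fence's face towards the pad, 45 mm above the desk. The fence, fixed to the stop, is an aluminium strip on edge across the grey bed, 130 long, 8 thick, 26 mm tall. Frame fixed to the stop: z up, x along the fence (across the rail, away from the bed), y along the rail away from the pad: the stop slides to the pad along -y. It starts 50 to 165 mm short of it; travel 200 mm.
- pad_edge (a point): Middle of the white writing pad's edge that faces the fence, 15 mm above the bed. The pad (100 mm across the rail, 140 along it, 22 thick, about 0.25 kg) lies loose, square to the rail, on the bed, whose top is 30 mm above the desk. Axes as the fence's frame; the gap to close is the distance from this point to the fence's face along y.
- spare_knob_grip (a point): The same point on an equal knob on the small spare stop (white block, 40 mm along the rail, 47 across, no fence), parked at the end of the same rail farthest from the pad. Its bar lies across the rail, along this frame's x: clamped. To be left alone.

How it is judged (in metres and radians):
On the way:
1. the fence is at the pad's edge (gap under 10 mm) with its knob still loose (y of pad_edge in the frame of stop_face above -0.01 m and value of joint stop_knob below 0.6 rad), for 0.1 s.
At the end, for the whole second after the job is handed in: The long-fence stop's face is within 10 mm of the pad's edge and its knob is turned clockwise to at least 1.3 rad of its 1.571 rad; the pad lies within 20 mm of where it was; the spare stop is within 10 mm of where it was and its knob within 0.35 rad of square across the rail (y of pad_edge in the frame of stop_face above -0.01 m and value of joint stop_knob above 1.3 rad and distance of pad_edge from where it was at the start of the episode below 0.02 m and distance of spare_knob_grip from where it was at the start of the episode below 0.01 m and angle between the x axis of spare_knob_grip and the x axis of stop_face, either way round below 0.35 rad); the robot touches nothing.
It fails at once if the pad is shoved more than 20 mm (distance of pad_edge from where it was at the start of the episode above 0.02 m).
It fails at once if the spare stop is shifted more than 10 mm or its knob turned more than 0.35 rad (distance of spare_knob_grip from where it was at the start of the episode above 0.01 m or angle between the x axis of spare_knob_grip and the x axis of stop_face, either way round above 0.35 rad).
It also fails if it takes over 35 s, if anything falls off the work surface, if the arm or the gripper's body presses on something with over 40 N, if the wrist force passes 120 N, or if a joint passes its speed limit or range.

### The arm

A 6-joint arm with a two-finger parallel gripper is mounted at the origin on the work surface. World frame = base frame: x ahead of the robot, y to its left, z up, the work surface at z = 0. Lengths are in m, angles in degrees, forces in N, time in s.
With the tool pointing down it reaches from about 0.325 to 0.75 m from the base axis. Payload 7.6 kg.
Tool frame: the origin (TCP) lies on the centre line of the jaws, within the pads' length; the fingertips stand 22 mm ahead of it and the grasp point (between the pads) lies 3 mm ahead of it; y points along the fingers, z is the direction in which the jaws open and shut, and the axes are right-handed (so a half turn about y gives the same grasp; the last joint's range is limited). The gripper opens to 85 mm and grips with 20 to 120 N. Pads are 22 mm wide; open, the fingers measure 114 mm over their backs; the gripper's body (76 mm by 85 mm) begins 54 mm behind the grasp point. The pads swing forward as they close: fully open they stand 13 mm farther back than shut.
Start: joints at [64.784, 2.991, 80.254, -0, 96.75, -4.028], TCP at [0.19, 0.49, 0.216] pointing down, gripper open.
Joint ranges: [-166.34, 166.34], [-52.06, 124.39], [6.96, 135.62], [-60.46, 240.46], [14.63, 156.25], [-167.68, 167.68]. Speed limits (degrees/s): [147.25, 147.25, 172.46, 180, 180, 180].

### API

Orientations are given as a 3x3 rotation matrix whose columns are the frame's x, y, z axes.
In Python, from rig import readout, cams, order gives the robot as it stands.
- The arm moves only by the tool step_arm, never from a script. Its argument "steps" is one flat list of numbers, 4 for each row, row after row: the shift along the tool's x, y, z in mm, then the turn about the tool's y in degrees. In form: [tx, ty, tz, spin, tx, ty, tz, spin, ...]. A call has exactly 8 rows; each row is the pose to reach, as a shift and turn from the pose commanded when the call began, along the tool's axes at that moment; what a row does not reach only later rows make up. A row lasts 1/12 s, in which the tool goes at most 41.7 mm and 7.16 degrees, less where a joint would pass 70% of its speed; a pose out of reach is approached as far as the arm can. A call with a gripper value outside its range is refused whole. "hand" is the finger opening in mm, from 0 to 85.4, set as the call begins (left out, the last holds). The fingers move at their own pace and stop on an object; "squeeze" is the grip in N (left out, the last holds). Time passes only in rows, so rows that repeat a pose let the fingers close, or fill a call up. It gives the time, the measured TCP pose, the force and the opening at its end, in the units of the state.
- readout.observe(): the state, without advancing time (a new reading comes with each control period).
- cams.grab_frame(name): name is "scene" or "top"; returns a dict with "pixels" (384x512x3 uint8, red, green, blue), "camera_matrix" (3x3 intrinsics, pixels), "R" (3x3) and "t" (3): a world point X has camera coordinates R X + t. Camera axes: x right, y down, z forward; pixel columns grow to the right and rows downward; lengths in m; the calibration is good to about 2 mm. A picture is of the moment at which its call begins. There is no depth.
- order.sign_off(): hands the job in, once; it reports no verdict.
The state is a dict: "t": time; "q": joint angles; "dq": joint speeds; "effort": joint torques, N m; "ee_pos": TCP position; "tcp_rot": TCP orientation; "contact_force": force on the tool from outside, world axes, zero at the start; "wrist_torque": the same for the moment, N m; "gripper_width": finger opening in m.
Only numpy, scipy, OpenCV 4.12 (cv2) and the standard library are available. Lean on these libraries where they do the work, as an engineer would, in place of code of your own. Each camera call takes 0.05 s, during which the arm holds its last target.

## Working session

There is one attempt and no reset: what is moved stays moved. The work goes in short steps, Python scripts to look and compute and a tool call to move; the robot and the scene stay as the last step left them, time stands still between calls to the robot, and variables do not carry over. Pictures are saved under pics/ and viewed, and the job is handed in when it is done.

Besides the shell and the picture viewer there is one more tool, called after "Request:" by a JSON object that holds its "method" and its "body", one argument or row to a line. step_arm: Moves the arm, as the interface text tells. Its arguments: {"type":"object","properties":{"steps":{"type":"array","items":{"type":"number"}},"hand":{"type":"number"},"squeeze":{"type":"number"}},"required":["steps"]}

```bash
mkdir -p pics; ls; python3 - <<'E'
from rig import readout,cams
import cv2,numpy as np
s=readout.observe()
for k in s: print(k,np.round(s[k],3).tolist())
for n in("scene","top"):
    f=cams.grab_frame(n); cv2.imwrite(f"pics/{n}0.png",f["pixels"][:,:,::-1])
    np.savez(f"{n}0.npz",**f)
    print(n,f["camera_matrix"],f["R"],f["t"])
E
```

```text
pics
t 0.0
q [64.784, 3.026, 80.313, 0.001, 96.748, -4.026]
dq [0.094, -0.036, 0.073, 0.031, 0.037, -0.055]
effort [0.001, -38.165, -36.02, 0.0, 0.006, 0.0]
ee_pos [0.19, 0.489, 0.215]
tcp_rot [[0.932, -0.001, 0.361], [-0.361, -0.001, 0.932], [-0.0, -1.0, -0.002]]
contact_force [0.392, -0.534, -0.419]
wrist_torque [-0.053, 0.003, 0.018]
gripper_width 0.085
scene [[444.5519695    0.         266.54091305]
 [  0.         444.5519695  194.24618859]
 [  0.           0.           1.        ]] [[ 0.77466221  0.63235385 -0.00520236]
 [ 0.44613891 -0.55233382 -0.70419274]
 [-0.44817243  0.54319054 -0.7099898 ]] [-0.45015069 -0.12072208  1.03354046]
top [[429.00538626   0.         255.57697018]
 [  0.         429.00538626 193.32855385]
 [  0.           0.           1.        ]] [[ 0.00940888 -0.99889005  0.04615342]
 [-0.98381624 -0.01750626 -0.17832311]
 [ 0.17893316 -0.04372866 -0.98288897]] [0.05651634 0.55228337 0.74184085]
```

View pics/scene0.png

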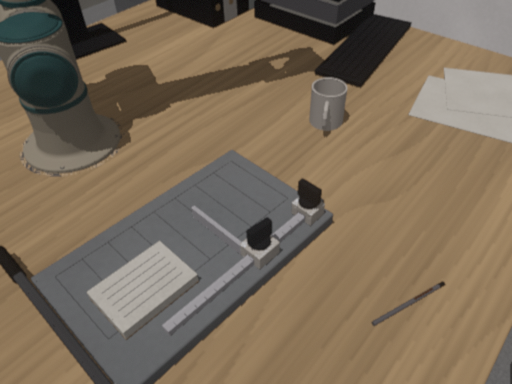

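View pics/top0.png

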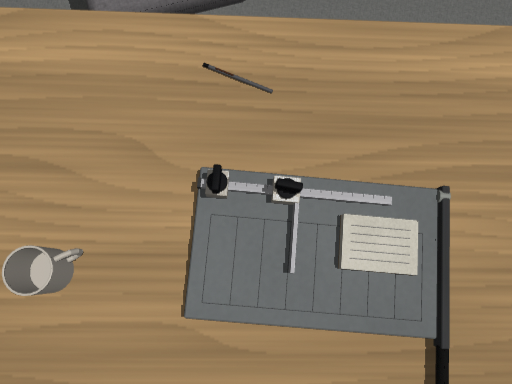

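The top view shows the long-fence stop at about (288,188), its fence at about (294,237), the pad's left edge at about (341,243), and the spare stop at about (217,182). I'll zoom in on both views.

```bash
python3 - <<'E'
import cv2,numpy as np
t=cv2.imread("pics/top0.png")[160:285,195:425]; cv2.imwrite("pics/topz.png",cv2.resize(t,None,fx=3.4,fy=3.4,interpolation=cv2.INTER_CUBIC))
t=cv2.imread("pics/scene0.png")[145:335,80:340]; cv2.imwrite("pics/scenez.png",cv2.resize(t,None,fx=3,fy=3,interpolation=cv2.INTER_CUBIC))
E
```

```text
(no output)
```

View pics/topz.png

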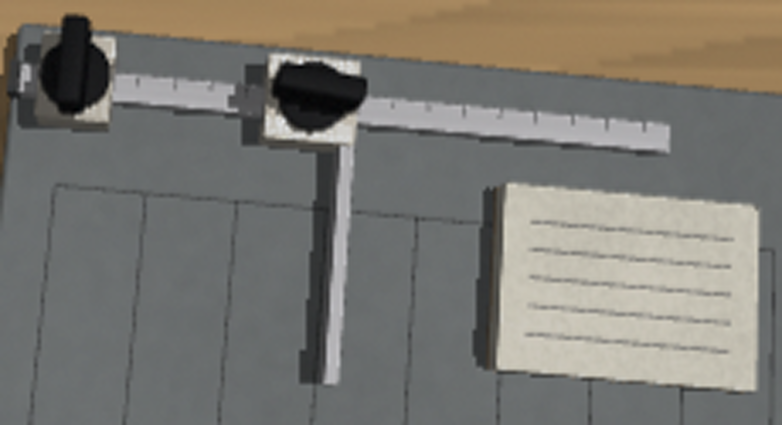

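View pics/scenez.png

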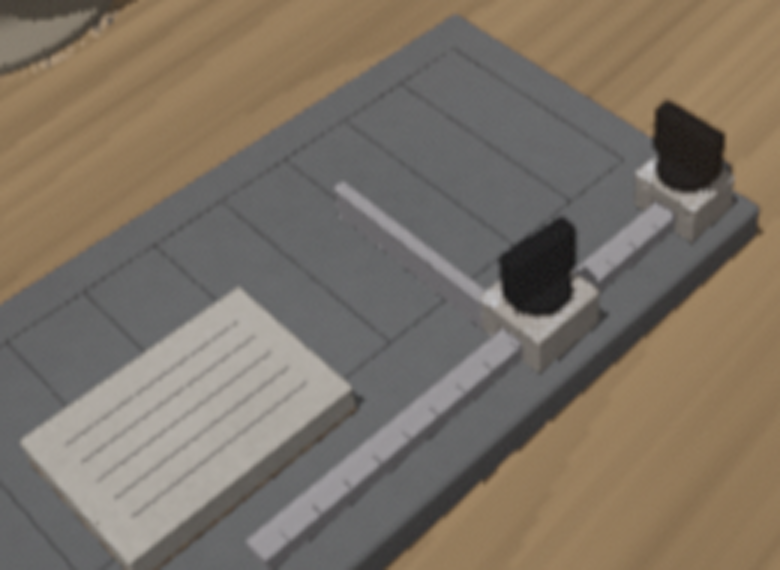

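```bash
cat > h.py <<'E'
import numpy as np
def ray(f,u,v,z):
    K,R,t=f["camera_matrix"],f["R"],f["t"]
    d=R.T@np.linalg.solve(K,[u,v,1.]); c=-R.T@t
    return c+d*(z-c[2])/d[2]
def top(f,X,Y,z): return ray(f,195+(X+.5)/3.4-.5,160+(Y+.5)/3.4-.5,z)
def sc(f,X,Y,z): return ray(f,80+(X+.5)/3-.5,145+(Y+.5)/3-.5,z)
def proj(f,P):
    p=f["camera_matrix"]@(f["R"]@np.array(P)+f["t"]); return p[:2]/p[2]
E
python3 - <<'E'
from h import *
T=dict(np.load("top0.npz"));S=dict(np.load("scene0.npz"))
print("cams",-T["R"].T@T["t"],-S["R"].T@S["t"])
for n,z,pts in [("block",.062,[(268,52),(362,58),(356,148),(264,139)]),("pad",.052,[(507,183),(758,205),(755,390),(496,370)]),("fence",.058,[(354,146),(340,383),(322,383)]),("bartop",.107,[(275,78),(366,85),(366,98),(277,95)]),("rail",.04,[(118,88),(668,138)]),("bed",.03,[(20,26),(780,93)]),("spareblk",.062,[(116,38),(108,127)])]:
    print(n,[np.round(top(T,*p,z)[:2]*1000,1).tolist() for p in pts])
for n,z,pts in [("block",.062,[(484,295),(598,288),(540,335)]),("pad",.052,[(238,290),(355,393),(135,563),(22,442)]),("fence",.058,[(345,183),(335,187)]),("bartop",.107,[(502,258),(566,220),(574,228),(512,262)])]:
    print("S",n,[np.round(sc(S,*p,z)[:2]*1000,1).tolist() for p in pts])
E
```

```text
cams [0.41007367 0.09856174 0.82502366] [ 0.86577788 -0.34343376  0.64644973]
block [[583.7, 32.2], [581.4, -18.6], [532.3, -14.9], [536.3, 34.2]]
pad [[516.1, -98.2], [506.2, -235.5], [407.5, -228.1], [416.6, -89.6]]
fence [[534.0, -14.4], [409.1, -6.0], [409.0, 3.4]]
bartop [[560.1, 32.6], [557.4, -13.6], [550.7, -13.5], [551.4, 31.5]]
rail [[566.9, 112.7], [544.3, -192.1]]
bed [[603.1, 168.1], [573.0, -261.5]]
spareblk [[589.8, 113.9], [541.3, 117.1]]
S block [[536.2, -12.0], [582.5, 31.9], [578.1, -13.5]]
S pad [[419.3, -91.7], [521.2, -99.1], [508.7, -234.5], [409.0, -228.8]]
S fence [[411.1, 1.9], [408.8, -4.3]]
S bartop [[552.5, -13.0], [561.9, 29.0], [568.8, 27.3], [558.4, -11.7]]
```

```bash
python3 - <<'E'
import cv2,numpy as np
a=cv2.imread("pics/top0.png")[172:208,265:310]; b=cv2.imread("pics/scene0.png")[213:273,235:285]
f=lambda x,k:cv2.resize(np.clip(x.astype(float)*3,0,255).astype('uint8'),None,fx=k,fy=k,interpolation=cv2.INTER_CUBIC)
A=f(a,9);B=f(b,7)
c=np.zeros((420,405+350,3),'uint8');c[:A.shape[0],:405]=A;c[:,405:]=B
cv2.imwrite("pics/kz.png",c)
E
```

```text
(no output)
```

View pics/kz.png

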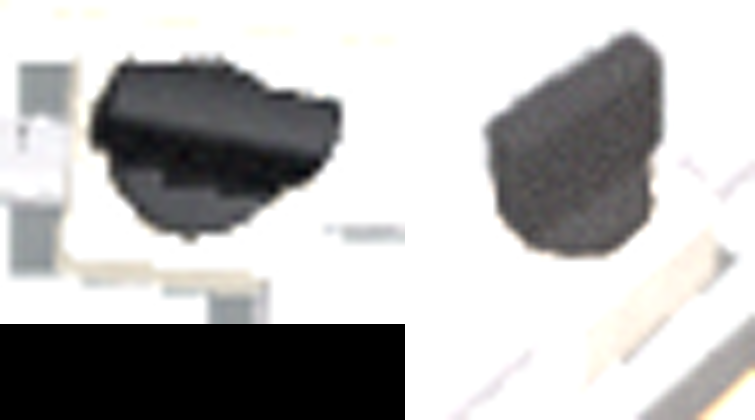

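```bash
python3 - <<'E'
from h import *
T=dict(np.load("top0.npz"));S=dict(np.load("scene0.npz"))
for X,Y in [(122,62),(342,97),(330,142),(105,108)]: print(np.round(ray(T,265+(X+.5)/9-.5,172+(Y+.5)/9-.5,.107)*1000,1))
for X,Y in [(488,128),(630,32)]: print(np.round(ray(S,235+(X-405+.5)/7-.5,213+(Y+.5)/7-.5,.107)*1000,1))
s=np.array([-.0706,-.9975,0]);a=np.array([.9975,-.0706,0])
# predicted outlines
for th in (8,10,12,14,16):
    r=np.radians(th);d=np.array([np.sin(r),np.cos(r),0]);n=np.array([d[1],-d[0],0]);c=np.array([.5585,.0083,.107])
    print(th,[(np.round((proj(T,c+.023*i*d+.007*j*n)-[265,172]+.5)*9-.5)).astype(int).tolist() for i,j in((1,1),(-1,1),(-1,-1),(1,-1))],
     [(np.round((proj(S,c+.023*i*d+.007*j*n)-[235,213]+.5)*7-.5+[405,0])).astype(int).tolist() for i,j in((1,1),(-1,1),(-1,-1),(1,-1))])
E
```

```text
[567.5  28.1 107. ]
[561.4 -14.1 107. ]
[552.6 -11.7 107. ]
[558.4  31.4 107. ]
[552.1 -13.8 107. ]
[558.6  28.8 107. ]
8 [[112, 56], [349, 93], [340, 164], [101, 127]] [[667, 49], [517, 154], [477, 119], [626, 16]]
10 [[114, 52], [350, 97], [338, 168], [101, 123]] [[669, 52], [514, 153], [475, 117], [629, 18]]
12 [[116, 48], [350, 102], [336, 172], [100, 118]] [[670, 54], [511, 151], [474, 114], [632, 19]]
14 [[118, 45], [351, 106], [334, 176], [100, 114]] [[671, 57], [508, 150], [473, 111], [635, 21]]
16 [[120, 41], [351, 110], [331, 179], [100, 110]] [[673, 59], [505, 148], [472, 109], [638, 22]]
```

Request:
{"method": "step_arm", "body": {
  "steps": [17,0,-10,3,48,0,-29,8,80,0,-49,13,112,0,-68,18,144,0,-88,23,176,0,-107,28,208,0,-126,33,240,0,-146,38],
  "hand": 50,
  "squeeze": 40
}}

```text
t: 0.77
ee_pos: [0.3613, 0.265, 0.216]
tcp_rot: [[0.509, -0.0, 0.861], [-0.861, -0.0, 0.509], [-0.0, -1.0, -0.0]]
contact_force: [0.6, 1.0, -0.9]
gripper_width: 0.0499
```

```bash
cat > g.py <<'E'
# how far to go from commanded-ish pose to a target: print in tool axes
import sys,numpy as np
from rig import readout
s=readout.observe();R=np.array(s["tcp_rot"]);p=np.array(s["ee_pos"])
tgt=np.array([float(v) for v in sys.argv[1:4]]);yaw=float(sys.argv[4])
cur=np.degrees(np.arctan2(R[1,2],R[0,2]))
print("t",s["t"],"pos",p.round(4),"yaw",cur.round(2),"F",np.round(s["contact_force"],1),"w",s["gripper_width"],"q",np.round(s["q"],1))
print("tool shift mm",(R.T@(tgt-p)*1000).round(1),"spin",round(cur-yaw,2),"R",R.round(3).tolist())
E
python3 g.py .5595 .0082 .215 -8.5
```

```text
t 0.7667 pos [0.3613 0.265  0.216 ] yaw 30.58 F [ 0.6  1.  -0.9] w 0.04992843592452963 q [31.5 -9.6 92.4  0.  97.2  1. ]
tool shift mm [321.9   1.   39.9] spin 39.08 R [[0.509, -0.0, 0.861], [-0.861, -0.0, 0.509], [-0.0, -1.0, -0.0]]
```

Request:
{"method": "step_arm", "body": {
  "steps": [40,0,5,5,80,0,10,10,121,0,15,15,161,0,20,20,201,0,25,25,241,0,30,30,282,0,35,35,312,0,39,39]
}}

```text
t: 1.43
ee_pos: [0.5551, 0.0158, 0.2155]
tcp_rot: [[-0.148, -0.001, 0.989], [-0.989, -0.0, -0.148], [0.0, -1.0, -0.001]]
contact_force: [-0.0, -0.4, 1.2]
gripper_width: 0.0501
```

```bash
python3 g.py .5595 .0082 .130 -8.5; python3 - <<'E'
from rig import cams
import cv2
for n in("scene","top"):
    f=cams.grab_frame(n); cv2.imwrite(f"pics/{n}1.png",f["pixels"][:,:,::-1])
E
```

```text
t 1.4333 pos [0.5551 0.0158 0.2155] yaw -8.54 F [-0.  -0.4  1.2] w 0.05009482153372727 q [-2.2  8.  75.  -0.  97.   6.4]
tool shift mm [ 6.8 85.5  5.5] spin -0.04 R [[-0.148, -0.001, 0.989], [-0.989, -0.0, -0.148], [0.0, -1.0, -0.001]]
```

View pics/scene1.png

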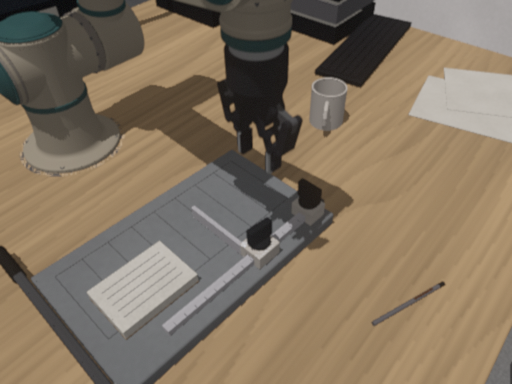

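```bash
python3 - <<'E'
from h import *
S=dict(np.load("scene0.npz"));T=dict(np.load("top0.npz"))
n=np.array([.989,-.148,0])
for k in(-.025,0,.025):
  P=np.array([.5551,.0158,.194])+k*n; print(proj(S,P),proj(T,P))
E
```

```text
[247.94792752 173.3147658 ] [289.47534209 190.37354774]
[258.97777503 181.76231304] [291.82978275 174.37750177]
[270.45707703 190.5540888 ] [294.15122346 158.60565712]
```

View pics/top1.png

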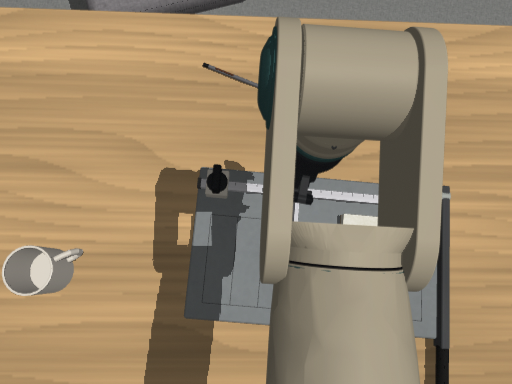

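```bash
python3 - <<'E'
import cv2,numpy as np
a=cv2.imread("pics/top1.png")[140:230,255:355]; b=cv2.imread("pics/scene1.png")[60:190,205:325]
f=lambda x,k:cv2.resize(np.clip(x.astype(float)*2,0,255).astype('uint8'),None,fx=k,fy=k,interpolation=cv2.INTER_CUBIC)
A=f(a,4);B=f(b,3.3)
c=np.zeros((430,800,3),'uint8');c[:A.shape[0],:A.shape[1]]=A;c[:B.shape[0],400:400+B.shape[1]]=B
cv2.imwrite("pics/kz1.png",c)
E
```

```text
(no output)
```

View pics/kz1.png

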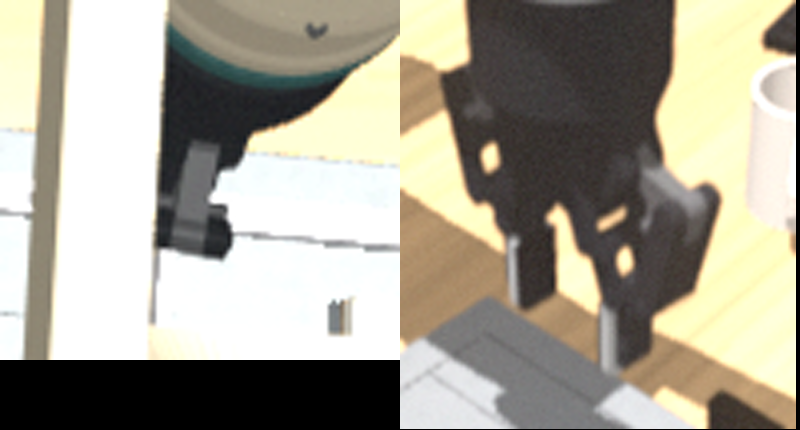

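```bash
python3 - <<'E'
from h import *
from rig import readout
S=dict(np.load("scene0.npz"));T=dict(np.load("top0.npz"))
for z in (.194,.21,.23,.25): print(z,proj(S,[.5551,.0158,z]))
print(proj(S,[0,0,0]),proj(S,[.5,.0158,.194]),proj(S,[.5551,.05,.194]))
print(readout.observe()["ee_pos"],readout.observe()["t"])
E
```

```text
0.194 [258.97777503 181.76231304]
0.21 [258.78697869 173.76749249]
0.23 [258.53880799 163.36854977]
0.25 [258.27919293 152.49006142]
[ 72.91968237 142.3205611 ] [231.35984494 166.1518026 ] [273.44658789 169.65045376]
[0.55532958 0.01496138 0.21468789] 1.5333
```

Request:
{"method": "step_arm", "body": {
  "steps": [2,5,1,0,5,10,4,0,7,15,5,0,7,20,5,0,7,25,5,0,7,30,5,0,7,30,5,0,7,30,5,0]
}}

```text
t: 2.2
ee_pos: [0.5577, 0.0113, 0.186]
tcp_rot: [[-0.142, -0.001, 0.99], [-0.99, 0.0, -0.142], [-0.0, -1.0, -0.001]]
contact_force: [0.3, -0.0, -0.5]
gripper_width: 0.0495
```

```bash
python3 g.py .5595 .0082 .130 -8.5; python3 - <<'E'
from rig import cams
import cv2
from h import *
f=cams.grab_frame("scene"); b=f["pixels"][60:280,180:340,::-1]
cv2.imwrite("pics/s2.png",cv2.resize(b,None,fx=2.7,fy=2.7,interpolation=cv2.INTER_CUBIC))
print(f["R"],f["t"])
print(proj(f,[.5595,.0082,.163]))
E
```

```text
t 2.2 pos [0.5577 0.0113 0.186 ] yaw -8.16 F [ 0.3 -0.  -0.5] w 0.04948102664083634 q [-2.6  8.9 77.3  0.  93.8  5.5]
tool shift mm [ 2.9 56.   2.2] spin 0.34 R [[-0.142, -0.001, 0.99], [-0.99, 0.0, -0.142], [-0.0, -1.0, -0.001]]
[[ 0.77466221  0.63235385 -0.00520236]
 [ 0.44613891 -0.55233382 -0.70419274]
 [-0.44817243  0.54319054 -0.7099898 ]] [-0.45015069 -0.12072208  1.03354046]
[258.33864263 200.58834901]
```

View pics/s2.png

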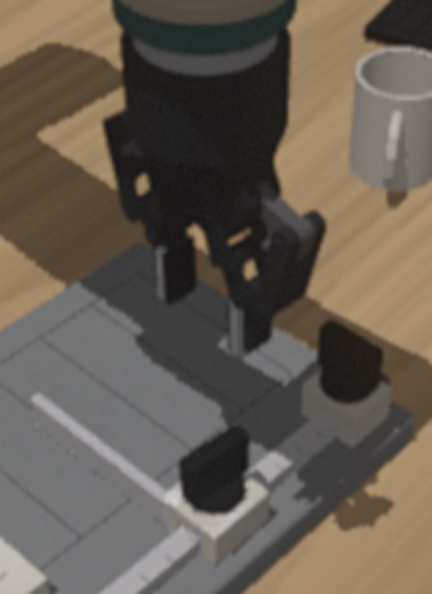

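```bash
python3 - <<'E'
from h import *
S=dict(np.load("scene0.npz"));T=dict(np.load("top0.npz"))
for z in(.25,.27,.29,.31,.33):
  P=[.497,.024,z]; print(z,proj(S,P),proj(T,P))
# triangulate top (306,200) w/ scene (219,85)
for z in np.arange(.2,.4,.02): print(z, ray(S,219,85,z)[:2].round(3), ray(T,306,200,z)[:2].round(3))
E
python3 - <<'E'
from rig import cams
import cv2
f=cams.grab_frame("top"); b=f["pixels"][130:290,190:430,::-1]
cv2.imwrite("pics/t2.png",cv2.resize(b,None,fx=3.3,fy=3.3,interpolation=cv2.INTER_CUBIC))
E
```

```text
0.25 [231.27895162 133.51662082] [291.39424989 206.79065586]
0.27 [230.41368654 122.24795494] [293.34358413 204.54840123]
0.29 [229.50865508 110.4613967 ] [295.43362244 202.14429937]
0.31 [228.56105134  98.12040398] [297.68016936 199.56017083]
0.33 [227.56779909  85.18491396] [300.10148851 196.77500759]
0.2 [0.333 0.165] [ 0.515 -0.004]
0.22 [0.356 0.143] [ 0.512 -0.001]
0.24 [0.38 0.12] [0.508 0.002]
0.26 [0.404 0.097] [0.505 0.006]
0.27999999999999997 [0.428 0.074] [0.502 0.009]
0.29999999999999993 [0.452 0.051] [0.498 0.012]
0.31999999999999995 [0.476 0.029] [0.495 0.015]
0.33999999999999997 [0.5   0.006] [0.492 0.019]
0.35999999999999993 [ 0.524 -0.017] [0.488 0.022]
0.3799999999999999 [ 0.548 -0.04 ] [0.485 0.025]
```

View pics/t2.png

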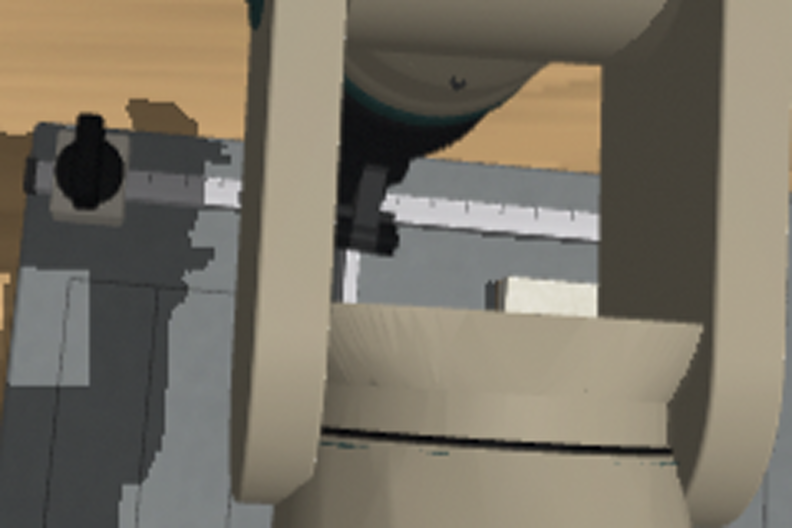

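```bash
python3 - <<'E'
from rig import readout,cams
for i in range(3):
    s=readout.observe();print(s["t"],s["ee_pos"],s["q"]);cams.grab_frame("scene")
E
```

```text
2.3 [0.55809919 0.01116206 0.18665681] [-2.64623388e+00  8.90359153e+00  7.72861529e+01  3.32182223e-03
  9.37735499e+01  5.52896542e+00]
2.35 [0.55815907 0.01112908 0.18675329] [-2.65081309e+00  8.90248871e+00  7.72763733e+01  6.10934992e-03
  9.37745018e+01  5.52988843e+00]
2.4 [0.55818984 0.01108455 0.18676999] [-2.65399737e+00  8.90328513e+00  7.72735865e+01  3.75731849e-03
  9.37719601e+01  5.52892100e+00]
```

Request:
{"method": "step_arm", "body": {
  "steps": [1,12,0,0,2,25,1,0,2,38,1,0,2,50,1,0,2,62,1,0,2,74,1,0,2,84,1,0,2,86,1,0]
}}

```text
t: 3.12
ee_pos: [0.5576, 0.009, 0.0977]
tcp_rot: [[-0.142, -0.003, 0.99], [-0.99, 0.0, -0.142], [0.0, -1.0, -0.003]]
contact_force: [0.0, 0.2, 0.5]
gripper_width: 0.0501
```

```bash
python3 g.py .5595 .0082 .1 -8.5; python3 - <<'E'
from rig import cams
import cv2
from h import *
f=cams.grab_frame("scene"); b=f["pixels"][100:300,180:360,::-1]
cv2.imwrite("pics/s3.png",cv2.resize(b,None,fx=3,fy=3,interpolation=cv2.INTER_CUBIC))
E
```

```text
t 3.1167 pos [0.5576 0.009  0.0977] yaw -8.18 F [0.  0.2 0.5] w 0.05009525893926658 q [-2.9 12.3 83.7  0.  84.1  5.3]
tool shift mm [ 0.5 -2.3  1.9] spin 0.32 R [[-0.142, -0.003, 0.99], [-0.99, 0.0, -0.142], [0.0, -1.0, -0.003]]
```

View pics/s3.png

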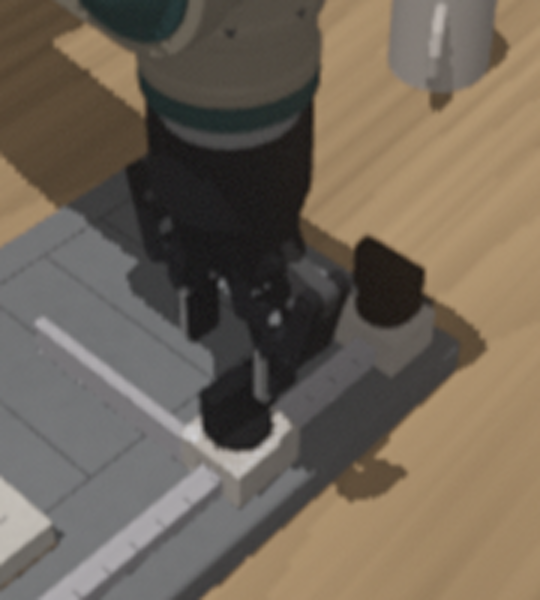

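```bash
python3 - <<'E'
from h import *
S=dict(np.load("scene0.npz"))
n=np.array([.99,-.142,0])
for z in(.076,.09,.1,.115,.13):
  print(z,[((proj(S,np.array([.5576,.009,z])+k*n)-[180,100]+.5)*3-.5).round() for k in(-.025,0,.025,.04)])
# horizontally displaced along y?
for dy in (.02,.03,.04,.05):
  print(dy,[((proj(S,np.array([.5576,.009+dy,.080])+k*n)-[180,100]+.5)*3-.5).round() for k in(-.025,0,.025,.04)])
E
```

```text
0.076 [array([207., 385.]), array([237., 410.]), array([268., 436.]), array([287., 453.])]
0.09 [array([207., 368.]), array([237., 394.]), array([268., 420.]), array([287., 436.])]
0.1 [array([206., 356.]), array([236., 382.]), array([268., 408.]), array([288., 424.])]
0.115 [array([205., 338.]), array([236., 363.]), array([268., 390.]), array([288., 406.])]
0.13 [array([204., 319.]), array([235., 344.]), array([268., 371.]), array([288., 387.])]
0.02 [array([230., 359.]), array([260., 384.]), array([291., 409.]), array([310., 425.])]
0.03 [array([242., 349.]), array([271., 373.]), array([302., 398.]), array([321., 414.])]
0.04 [array([253., 339.]), array([283., 363.]), array([313., 388.]), array([332., 403.])]
0.05 [array([264., 329.]), array([293., 352.]), array([324., 377.]), array([343., 392.])]
```

```bash
python3 - <<'E'
from rig import cams
import cv2,numpy as np
f=cams.grab_frame("scene"); cv2.imwrite("pics/scene3.png",f["pixels"][:,:,::-1])
g=lambda x:cv2.resize(np.clip(x[190:260,230:290].astype(float)*3,0,255).astype('uint8'),None,fx=6.5,fy=6.5,interpolation=cv2.INTER_CUBIC)
cv2.imwrite("pics/s3z.png",np.hstack([g(f["pixels"][:,:,::-1]),g(cv2.imread("pics/scene0.png"))]))
f=cams.grab_frame("top"); b=f["pixels"][130:230,190:390,::-1]
cv2.imwrite("pics/t3.png",cv2.resize(np.clip(b.astype(float)*2,0,255).astype('uint8'),None,fx=4,fy=4,interpolation=cv2.INTER_CUBIC))
E
```

```text
(no output)
```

View pics/s3z.png

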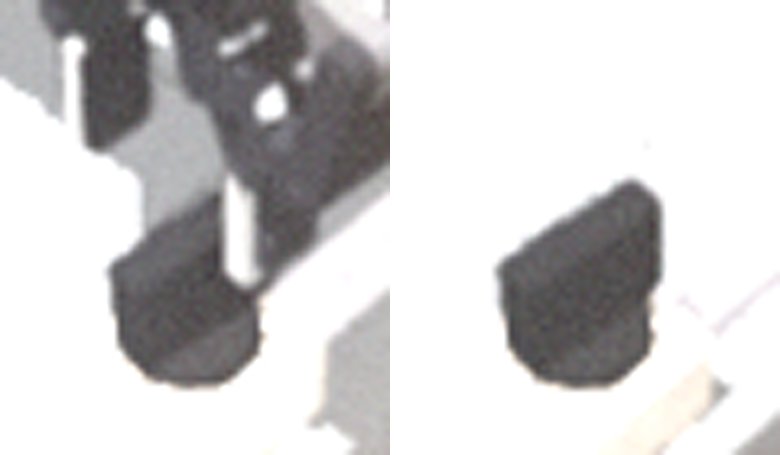

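View pics/t3.png

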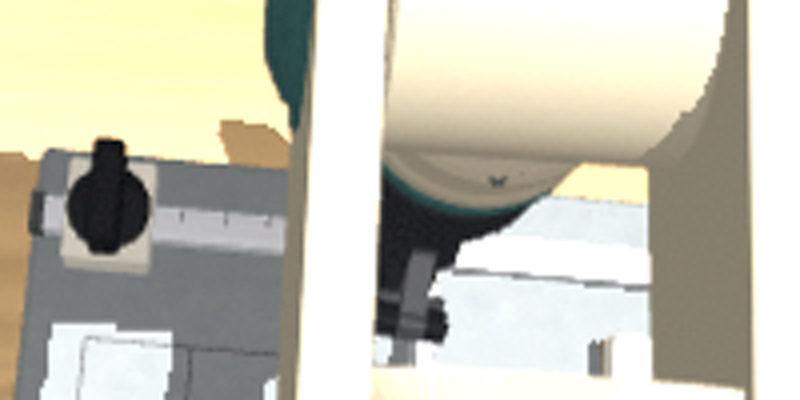

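```bash
python3 - <<'E'
from h import *
S=dict(np.load("scene0.npz"))
for nm,u,v in(("+x left",230+225/6.5,190+275/6.5),("+x corner",230+258/6.5,190+288/6.5),("-x left",230+65/6.5,190+138/6.5),("-x corner",230+90/6.5,190+150/6.5),("+x right",230+310/6.5,190+245/6.5)):
  print(nm,[ (z,(ray(S,u,v,z)[:2]*1000).round().tolist()) for z in(.076,.09,.1,.11,.12,.13)])
E
```

```text
+x left [(0.076, [560.0, 22.0]), (0.09, [567.0, 13.0]), (0.1, [573.0, 6.0]), (0.11, [578.0, 0.0]), (0.12, [583.0, -6.0]), (0.13, [589.0, -13.0])]
+x corner [(0.076, [569.0, 24.0]), (0.09, [576.0, 15.0]), (0.1, [581.0, 8.0]), (0.11, [587.0, 2.0]), (0.12, [592.0, -5.0]), (0.13, [597.0, -11.0])]
-x left [(0.076, [496.0, 32.0]), (0.09, [505.0, 22.0]), (0.1, [512.0, 16.0]), (0.11, [518.0, 9.0]), (0.12, [525.0, 3.0]), (0.13, [531.0, -4.0])]
-x corner [(0.076, [504.0, 33.0]), (0.09, [513.0, 23.0]), (0.1, [519.0, 17.0]), (0.11, [526.0, 10.0]), (0.12, [532.0, 4.0]), (0.13, [538.0, -3.0])]
+x right [(0.076, [570.0, 43.0]), (0.09, [578.0, 34.0]), (0.1, [583.0, 27.0]), (0.11, [588.0, 20.0]), (0.12, [593.0, 14.0]), (0.13, [598.0, 7.0])]
```

The lower fingertip corners fit the reported x and y only at z of about 0.12, higher than the stated tool geometry implies. I'll descend in small steps, using the pictures and the force reading as checks.

Request:
{"method": "step_arm", "body": {
  "steps": [0,3,1,0,1,6,2,0,1,9,2,0,1,12,2,0,1,15,2,0,1,18,2,0,1,20,2,0,1,20,2,0]
}}

```text
t: 3.93
ee_pos: [0.5602, 0.0077, 0.0796]
tcp_rot: [[-0.142, -0.001, 0.99], [-0.99, 0.0, -0.142], [0.0, -1.0, -0.001]]
contact_force: [0.6, -0.3, -0.3]
gripper_width: 0.0499
```

```bash
cat > look.py <<'E'
import sys,cv2,numpy as np
from rig import cams
f=cams.grab_frame("scene"); cv2.imwrite(f"pics/{sys.argv[1]}full.png",f["pixels"][:,:,::-1])
u,v,w,h,k=[float(a) for a in sys.argv[2:7]]
x=f["pixels"][int(v):int(v+h),int(u):int(u+w),::-1]
cv2.imwrite(f"pics/{sys.argv[1]}.png",cv2.resize(np.clip(x.astype(float)*2.2,0,255).astype('uint8'),None,fx=k,fy=k,interpolation=cv2.INTER_CUBIC))
E
python3 g.py .5595 .0082 .06 -8.5; python3 look.py s4 225 185 80 80 7
```

```text
t 3.9333 pos [0.5602 0.0077 0.0796] yaw -8.19 F [ 0.6 -0.3 -0.3] w 0.049882457719032824 q [-3.  13.6 84.4  0.  82.   5.2]
tool shift mm [-0.4 19.6 -0.8] spin 0.31 R [[-0.142, -0.001, 0.99], [-0.99, 0.0, -0.142], [0.0, -1.0, -0.001]]
```

View pics/s4.png

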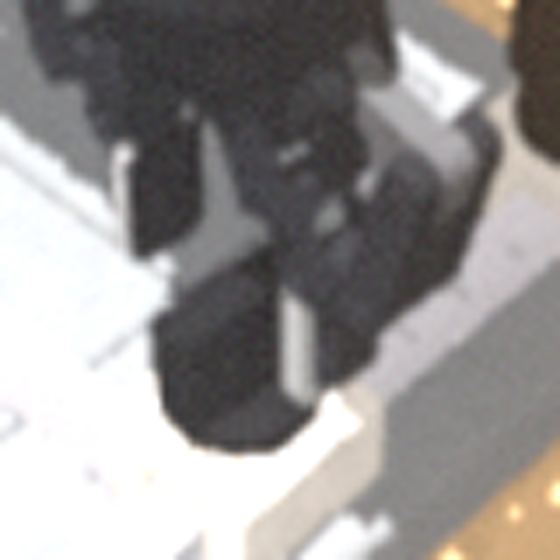

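```bash
python3 - <<'E'
from h import *
S=dict(np.load("scene0.npz"))
for nm,u,v in(("+x left",225+281/7,185+393/7),("+x corner",225+315/7,185+403/7),("-x left",225+117/7,185+245/7),("-x corner",225+140/7,185+253/7)):
  print(nm,[ (z,(ray(S,u,v,z)[:2]*1000).round().tolist()) for z in(.06,.08,.09,.1,.11,.12)])
E
```

```text
+x left [(0.06, [564.0, 18.0]), (0.08, [574.0, 5.0]), (0.09, [579.0, -1.0]), (0.1, [585.0, -7.0]), (0.11, [590.0, -13.0]), (0.12, [595.0, -19.0])]
+x corner [(0.06, [572.0, 20.0]), (0.08, [582.0, 8.0]), (0.09, [587.0, 2.0]), (0.1, [592.0, -4.0]), (0.11, [597.0, -11.0]), (0.12, [602.0, -17.0])]
-x left [(0.06, [502.0, 28.0]), (0.08, [514.0, 16.0]), (0.09, [521.0, 9.0]), (0.1, [527.0, 3.0]), (0.11, [533.0, -3.0]), (0.12, [539.0, -10.0])]
-x corner [(0.06, [508.0, 30.0]), (0.08, [520.0, 17.0]), (0.09, [527.0, 11.0]), (0.1, [533.0, 5.0]), (0.11, [539.0, -2.0]), (0.12, [545.0, -8.0])]
```

Request:
{"method": "step_arm", "body": {
  "steps": [0,2,0,0,0,4,0,0,0,7,0,0,0,10,0,0,0,13,0,0,0,15,0,0,0,15,0,0,0,15,0,0]
}}

```text
t: 4.65
ee_pos: [0.5605, 0.0077, 0.0651]
tcp_rot: [[-0.142, -0.0, 0.99], [-0.99, 0.0, -0.142], [-0.0, -1.0, -0.0]]
contact_force: [0.1, 0.4, -0.3]
gripper_width: 0.05
```

```bash
python3 g.py .5595 .0082 .06 -8.5; python3 look.py s5 225 185 80 80 7
```

```text
t 4.65 pos [0.5605 0.0077 0.0651] yaw -8.19 F [ 0.1  0.4 -0.3] w 0.05003572563155021 q [-3.  14.4 85.2  0.  80.4  5.2]
tool shift mm [-0.4  5.1 -1. ] spin 0.31 R [[-0.142, -0.0, 0.99], [-0.99, 0.0, -0.142], [-0.0, -1.0, -0.0]]
```

View pics/s5.png

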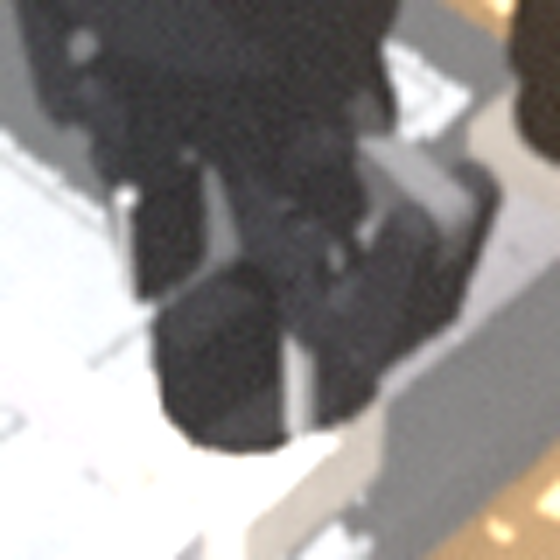

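Request:
{"method": "step_arm", "body": {
  "steps": [0,0,-1,0,0,0,-1,0,0,0,-1,0,0,0,-1,0,0,0,-1,0,0,0,-1,0,0,0,-1,0,0,0,-1,0],
  "hand": 0,
  "squeeze": 40
}}

```text
t: 5.37
ee_pos: [0.56, 0.0077, 0.0656]
tcp_rot: [[-0.142, 0.001, 0.99], [-0.99, -0.0, -0.142], [-0.0, -1.0, 0.001]]
contact_force: [2.9, -0.2, 0.2]
gripper_width: 0.0133
```

```bash
python3 g.py .5595 .0082 .06 -8.5; python3 look.py s6 225 185 80 80 7
```

```text
t 5.3667 pos [0.56   0.0077 0.0656] yaw -8.19 F [ 2.9 -0.2  0.2] w 0.01334451716464454 q [-3.  14.3 85.3  0.  80.3  5.2]
tool shift mm [-0.4  5.6 -0.6] spin 0.31 R [[-0.142, 0.001, 0.99], [-0.99, -0.0, -0.142], [-0.0, -1.0, 0.001]]
```

View pics/s6.png

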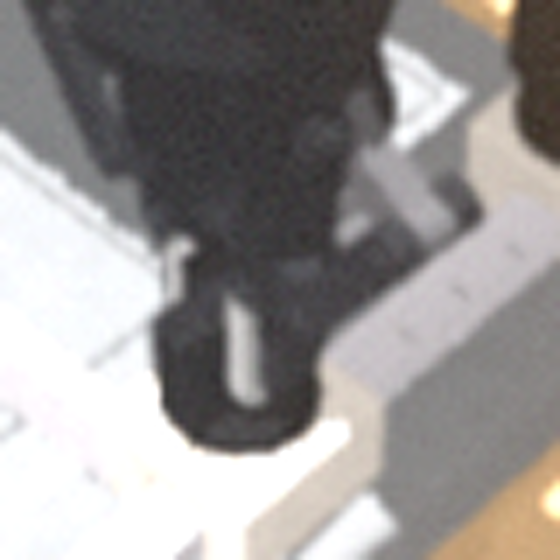

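Request:
{"method": "step_arm", "body": {
  "steps": [5,0,0.4,0,15,0,1.1,0,25,0,1.8,0,36,0,2.6,0,47,0,3.4,0,58,0,4.2,0,67,0,4.8,0,72,0,5.2,0]
}}

```text
t: 6.08
ee_pos: [0.5545, -0.0658, 0.0656]
tcp_rot: [[-0.144, 0.0, 0.99], [-0.99, -0.0, -0.144], [0.0, -1.0, 0.001]]
contact_force: [2.4, 2.1, 4.8]
gripper_width: 0.0135
```

```bash
python3 g.py .5595 .0082 .06 -8.5; python3 look.py s7 110 170 190 150 4; python3 - <<'E'
from rig import cams
import cv2,numpy as np
f=cams.grab_frame("top"); cv2.imwrite("pics/top7.png",f["pixels"][:,:,::-1]);b=f["pixels"][160:290,195:425,::-1]
cv2.imwrite("pics/t7.png",cv2.resize(b,None,fx=3.4,fy=3.4,interpolation=cv2.INTER_CUBIC))
E
```

```text
t 6.0833 pos [ 0.5545 -0.0658  0.0656] yaw -8.25 F [2.4 2.1 4.8] w 0.0135442816856303 q [-10.6  14.   85.6  -0.   80.3  -2.3]
tool shift mm [-74.    5.6  -5.6] spin 0.25 R [[-0.144, 0.0, 0.99], [-0.99, -0.0, -0.144], [0.0, -1.0, 0.001]]
```

View pics/s7.png

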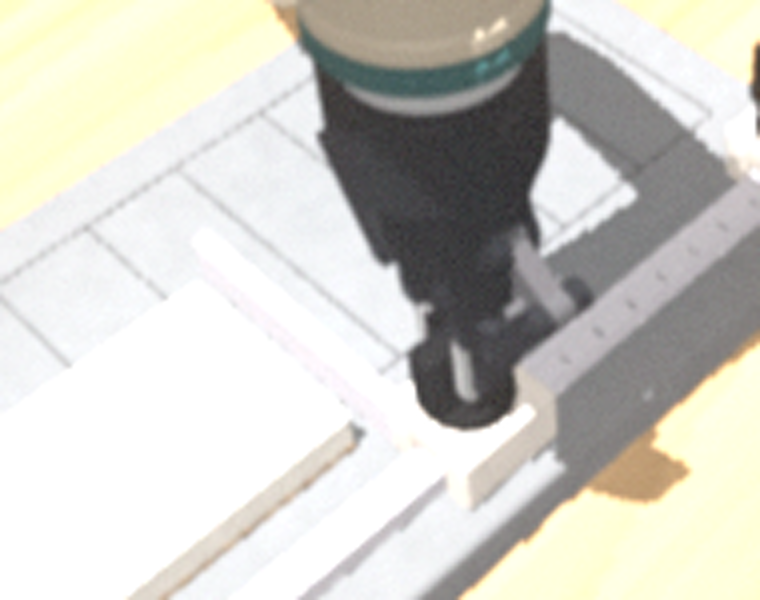

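View pics/t7.png

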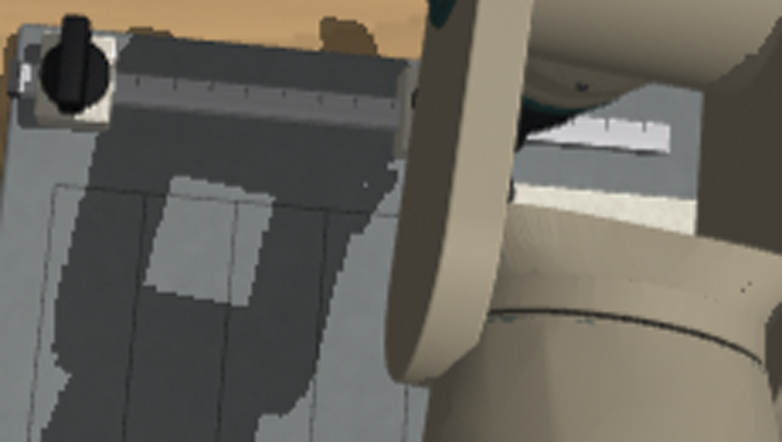

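```bash
cat > gap.py <<'E'
import sys,cv2
x=cv2.imread(f"pics/{sys.argv[1]}full.png")[220:300,145:235]
cv2.imwrite(f"pics/{sys.argv[1]}g.png",cv2.resize(x,None,fx=7,fy=7,interpolation=cv2.INTER_CUBIC))
E
python3 gap.py s7
```

```text
(no output)
```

View pics/s7g.png

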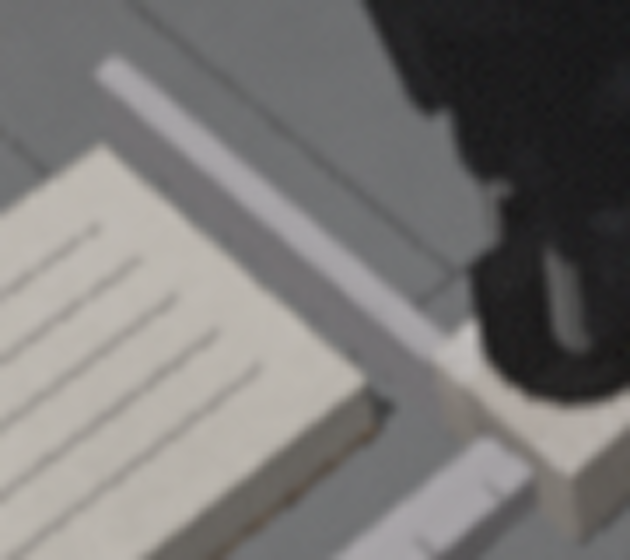

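```bash
cat > gp.py <<'E'
import sys
from h import *
S=dict(np.load("scene0.npz"))
v=[float(a) for a in sys.argv[1:9]]
s=np.array([-.0706,-.9975,0])
F=[ray(S,145+(X+.5)/7-.5,220+(Y+.5)/7-.5,.058) for X,Y in((v[0],v[1]),(v[2],v[3]))]
P=[ray(S,145+(X+.5)/7-.5,220+(Y+.5)/7-.5,.052) for X,Y in((v[4],v[5]),(v[6],v[7]))]
for n,L in(("fence",F),("pad",P)): print(n,[(p*1000).round(1)[:2].tolist() for p in L],"s",[round(1000*float(p@s),1) for p in L])
print("gap",np.mean([p@s for p in P])*1000-np.mean([p@s for p in F])*1000)
E
python3 gp.py 97 78 430 364 103 146 366 384
```

```text
fence [[405.2, -79.3], [529.0, -88.0]] s [50.5, 50.5]
pad [[418.2, -90.1], [518.1, -98.6]] s [60.3, 61.7]
gap 10.56926638097957
```

Request:
{"method": "step_arm", "body": {
  "steps": [1,0,0.1,0,2.5,0,0.2,0,4,0,0.3,0,5.5,0,0.4,0,7,0,0.5,0,8.5,0,0.6,0,9,0,0.7,0,9,0,0.7,0]
}}

```text
t: 6.85
ee_pos: [0.554, -0.0725, 0.0656]
tcp_rot: [[-0.142, 0.0, 0.99], [-0.99, 0.001, -0.142], [-0.001, -1.0, 0.0]]
contact_force: [2.4, 1.9, 6.4]
gripper_width: 0.0131
```

```bash
python3 g.py .5595 .0082 .06 -8.5; python3 look.py s8 110 170 190 150 4;python3 gap.py s8
```

```text
t 6.85 pos [ 0.554  -0.0725  0.0656] yaw -8.15 F [2.4 1.9 6.4] w 0.013082985301029125 q [-11.3  14.1  85.5   0.   80.4  -3.1]
tool shift mm [-80.7   5.6  -6. ] spin 0.35 R [[-0.142, 0.0, 0.99], [-0.99, 0.001, -0.142], [-0.001, -1.0, 0.0]]
```

View pics/s8g.png

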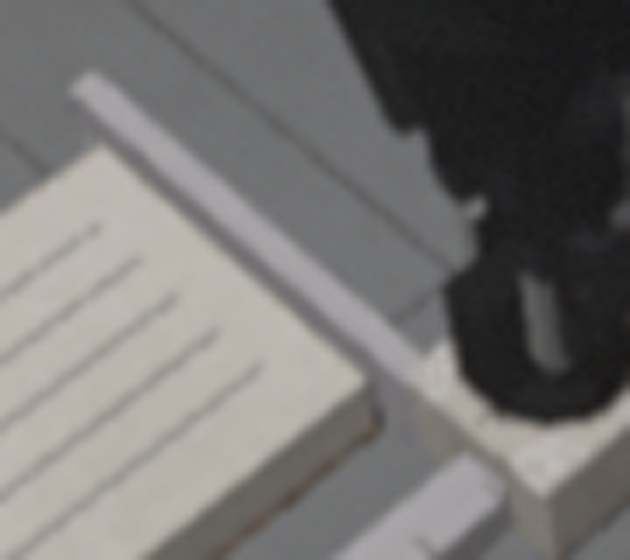

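```bash
python3 gp.py 72 93 403 378 103 146 366 384
```

```text
fence [[404.1, -86.3], [526.9, -94.6]] s [57.6, 57.2]
pad [[418.2, -90.1], [518.1, -98.6]] s [60.3, 61.7]
gap 3.65317155268545
```

Request:
{"method": "step_arm", "body": {
  "steps": [1,0,0.1,0,2.5,0,0.2,0,2.5,0,0.2,3,2.5,0,0.2,8,2.5,0,0.2,14,2.5,0,0.2,20,2.5,0,0.2,26,2.5,0,0.2,30]
}}

```text
t: 7.57
ee_pos: [0.5538, -0.0751, 0.0656]
tcp_rot: [[-0.621, 0.0, 0.783], [-0.783, 0.0, -0.621], [-0.0, -1.0, 0.0]]
contact_force: [1.7, 0.9, 5.9]
gripper_width: 0.0134
```

```bash
python3 g.py .5595 .0082 .06 -94; python3 look.py s9 110 170 190 150 4;python3 gap.py s9; python3 -c "
from rig import readout;print(readout.observe()['wrist_torque'])"
```

```text
t 7.5667 pos [ 0.5538 -0.0751  0.0656] yaw -38.42 F [1.7 0.9 5.9] w 0.013433765260178806 q [-11.5  14.1  85.5   0.   80.4  26.9]
tool shift mm [-68.7   5.6 -47.3] spin 55.58 R [[-0.621, 0.0, 0.783], [-0.783, 0.0, -0.621], [-0.0, -1.0, 0.0]]
[ 0.1382133  -0.34017721 -0.10114095]
```

View pics/s9g.png

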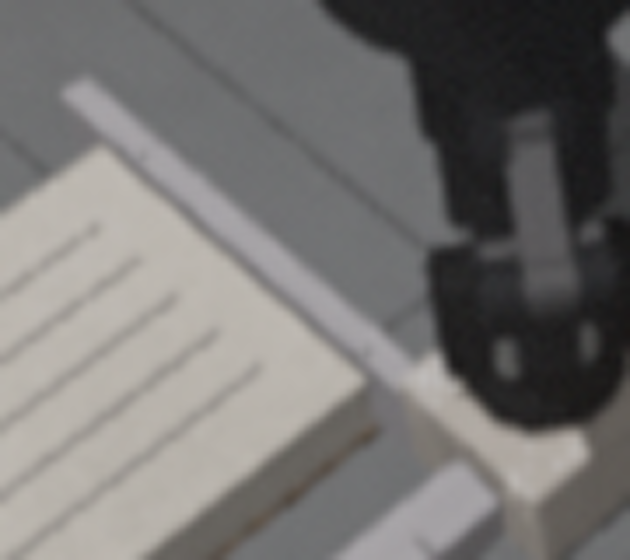

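Request:
{"method": "step_arm", "body": {
  "steps": [0,0,0,7,0,0,0,14,0,0,0,21,0,0,0,28,0,0,0,35,0,0,0,42,0,0,0,49,0,0,0,54]
}}

```text
t: 8.28
ee_pos: [0.5539, -0.0752, 0.0657]
tcp_rot: [[-0.999, 0.0, -0.043], [0.043, 0.0, -0.999], [-0.0, -1.0, -0.0]]
contact_force: [2.5, 1.0, 5.9]
gripper_width: 0.0132
```

```bash
python3 g.py .5595 .0082 .06 -94; python3 look.py s10 180 190 70 80 7;python3 gap.py s10; python3 -c "
from rig import readout;print(readout.observe()['wrist_torque'])"
```

```text
t 8.2833 pos [ 0.5539 -0.0752  0.0657] yaw -92.46 F [2.5 1.  5.9] w 0.013169420472595388 q [-11.5  14.1  85.5   0.   80.4  80.9]
tool shift mm [ -2.    5.7 -83.5] spin 1.54 R [[-0.999, 0.0, -0.043], [0.043, 0.0, -0.999], [-0.0, -1.0, -0.0]]
[ 0.05831671 -0.41194703 -0.02830766]
```

View pics/s10.png

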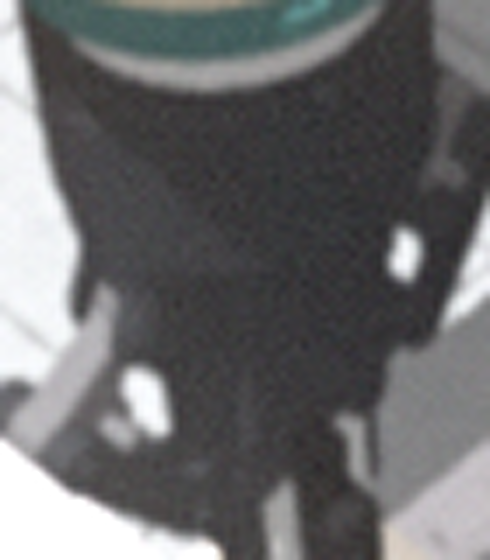

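Request:
{"method": "step_arm", "body": {
  "steps": [0,0,0,1,0,0,0,2,0,0,0,3,0,0,0,3,0,0,0,3,0,0,0,3,0,0,0,3,0,0,0,3]
}}

```text
t: 9.0
ee_pos: [0.5538, -0.0751, 0.0657]
tcp_rot: [[-0.996, 0.0, -0.088], [0.088, -0.0, -0.996], [-0.0, -1.0, 0.0]]
contact_force: [1.7, 0.4, 6.4]
gripper_width: 0.0132
```

```bash
python3 g.py .5595 .0082 .06 -94; python3 look.py s11 110 170 190 150 4;python3 gap.py s11; python3 -c "
from rig import readout;print(readout.observe()['wrist_torque'])"
```

```text
t 9.0 pos [ 0.5538 -0.0751  0.0657] yaw -95.07 F [1.7 0.4 6.4] w 0.013150227018605049 q [-11.5  14.1  85.5  -0.   80.4  83.6]
tool shift mm [  1.7   5.7 -83.5] spin -1.07 R [[-0.996, 0.0, -0.088], [0.088, -0.0, -0.996], [-0.0, -1.0, 0.0]]
[ 0.06356137 -0.32320738  0.49927368]
```

View pics/s11g.png

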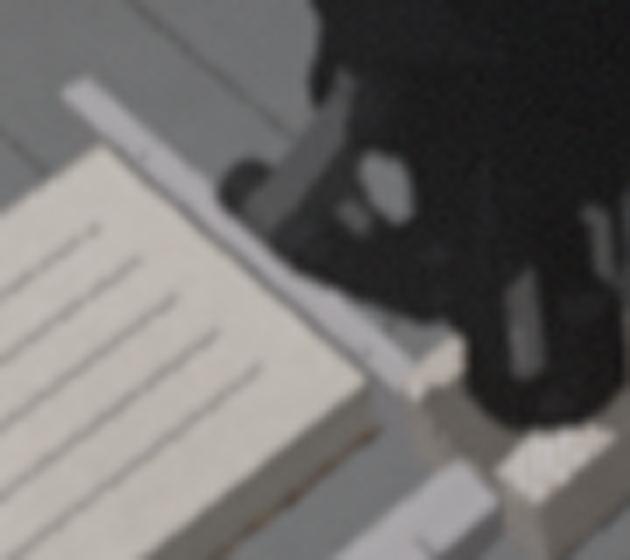

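The torque has risen to 0.5 N m, so the knob is at its end of travel. I'll ease back, open the gripper and rise.

Request:
{"method": "step_arm", "body": {
  "steps": [0,0,0,-1,0,0,0,-1,0,0,0,-1,0,0,0,-1,0,0,0,-1,0,0,0,-1,0,0,0,-1,0,0,0,-1],
  "hand": 45
}}

```text
t: 9.72
ee_pos: [0.5537, -0.0758, 0.0652]
tcp_rot: [[-0.997, -0.0, -0.073], [0.073, 0.0, -0.997], [0.0, -1.0, -0.0]]
contact_force: [-0.3, 0.1, -0.7]
gripper_width: 0.0454
```

Request:
{"method": "step_arm", "body": {
  "steps": [0,-4,0,0,0,-12,0,0,0,-24,0,0,0,-40,0,0,0,-60,0,0,0,-80,0,0,0,-95,0,0,0,-100,0,0]
}}

```text
t: 10.38
ee_pos: [0.5551, -0.076, 0.1699]
tcp_rot: [[-0.997, 0.006, -0.073], [0.073, -0.001, -0.997], [-0.006, -1.0, 0.001]]
contact_force: [0.3, 0.0, 0.2]
gripper_width: 0.0453
```

Request:
{"method": "step_arm", "body": {
  "steps": [0,-20,30,0,0,-40,60,0,0,-50,100,0,0,-50,140,0,0,-50,180,0,0,-50,220,0,0,-50,240,0,0,-50,250,0]
}}

```text
t: 11.05
ee_pos: [0.5344, -0.328, 0.2148]
tcp_rot: [[-0.997, -0.001, -0.076], [0.076, 0.0, -0.997], [0.001, -1.0, -0.0]]
contact_force: [-0.1, -0.3, -0.9]
gripper_width: 0.0453
```

```bash
python3 g.py .5595 .0082 .06 -94; python3 look.py s12 110 170 190 150 4;python3 gap.py s12; python3 - <<'E'
from rig import cams
import cv2
f=cams.grab_frame("top"); cv2.imwrite("pics/top12.png",f["pixels"][:,:,::-1])
x=f["pixels"][160:285,195:425,::-1]
cv2.imwrite("pics/t12.png",cv2.resize(x,None,fx=3.4,fy=3.4,interpolation=cv2.INTER_CUBIC))
E
```

```text
t 11.05 pos [ 0.5344 -0.328   0.2148] yaw -94.38 F [-0.1 -0.3 -0.9] w 0.04529643955368972 q [-34.9  19.8  61.3  -0.   98.9  59.5]
tool shift mm [   0.5  154.8 -337.1] spin -0.38 R [[-0.997, -0.001, -0.076], [0.076, 0.0, -0.997], [0.001, -1.0, -0.0]]
```

View pics/s12full.png

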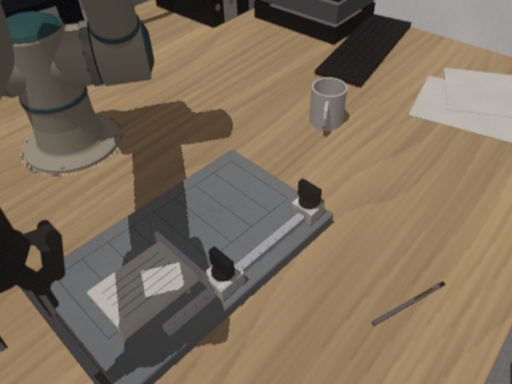

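View pics/s12g.png

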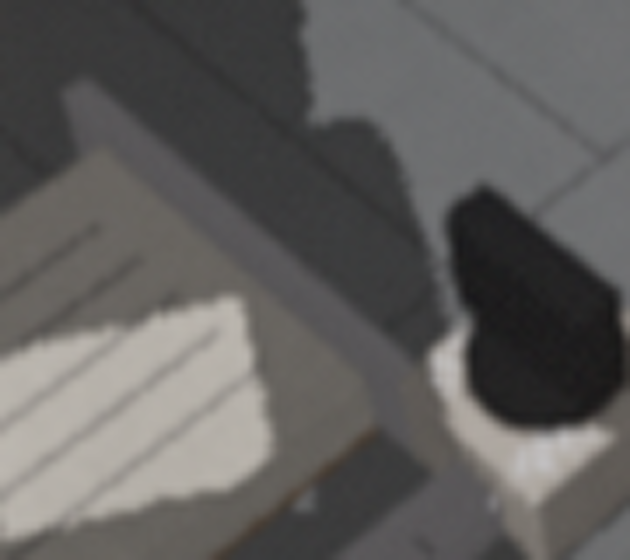

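View pics/t12.png

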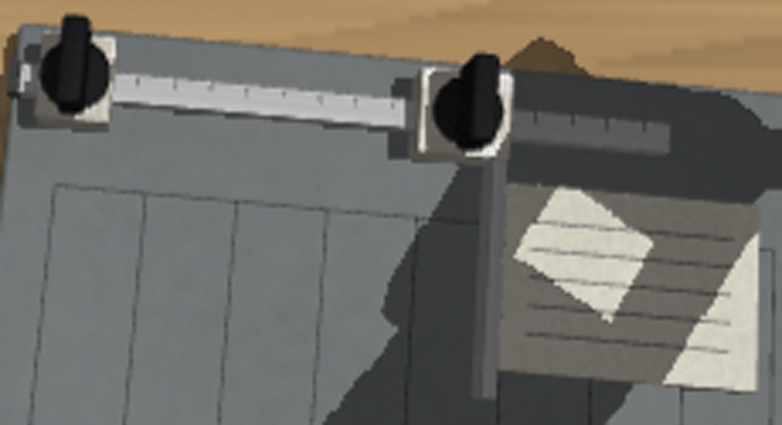

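```bash
python3 gp.py 63 95 395 388 103 146 366 384; python3 -c "
from rig import order;print(order.sign_off())"
```

```text
fence [[402.8, -88.1], [527.4, -97.7]] s [59.5, 60.2]
pad [[418.2, -90.1], [518.1, -98.6]] s [60.3, 61.7]
gap 1.1974494015005988
the job is handed in; nothing more can be done
None
```

I slid the long-fence stop about 83 mm along the rail until its fence was next to the writing pad. I then turned its knob clockwise to the end of its travel, let go and backed the arm away. The job was handed in at about 11 s of the 35 s allowed; no verdict was reported.

**Last checks**
- **Gap:** the scene camera puts the fence about 1 mm from the pad's edge, to within about 2 mm. The gap was already about 4 mm by camera with the knob still loose.
- **Clamping:** the wrist torque rose to about 0.5 N m at the end of the turn, which fits the end stop. The knob's bar now lies across the rail.
- **Pad and spare stop:** both look unmoved by eye against the first pictures. The spare stop's knob still lies across the rail.
- **Arm:** it is clear of everything, with the force reading near zero.

**One disagreement:** the pictures showed the fingertips about 20 mm above the reported tool point, where the description puts them 22 mm ahead of it (below, with the tool pointing down). I set the grasp height by the pictures and the force reading. The fingers stopped on the bar at about 13 mm opening, close to its stated 14 mm width.

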